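Clear the router aerial and stand the backup drive in the dock

TASK

The backup drive with the blue label has to go into the drive dock, but the router's nearest aerial is leaning across the dock's empty bay. First swing that aerial up until it stands upright against its stop and let it go; then take the blue-labelled drive out of the sloped rack and stand it in the empty bay, label facing the same way as on the drive already there, lowering it gently until it is fully home and upright, and let go. Leave the other two drives, the other two aerials and the mug as they are, and neither drop nor force the drive into its bay.

Things in the scene. Friction and masses are not known exactly. Their poses are not given: they have to be found in the camera images.
- drive_blue: The drive to load: a 3.5 inch hard disk, silver slab 147 x 102 x 26 mm, about 0.6 kg, blue block on its label, blue upper end. Origin: centre of its lower (connector) end. +z runs along the 147 mm to the blue end, +x is the label face's normal (faces at x = -13 and +13 mm), y its width. Starts in either pocket of the rack, leaning 30 degrees. Grip it by its two large faces near the blue end.
- drive_blue_label (a point): Centre of the label on the blue drive: 13 mm along +x and 88 mm along +z from the drive's origin.
- drive_red: The other drive in the rack, same size, axes and lean, red label block; its top is about 168 mm above the desk. Stays where it is.
- drive_docked: Drive of the same size and axes, yellow label block, standing upright in the dock's other bay (its +x, the label side, is the dock's +x); stays where it is. Its top is 167 mm above the desk.
- rack: Grey metal drive rack, fixed; origin on the desk. Two pockets at y = -56 and +56 mm, floors 34 mm up at x = 0, leaning 30 degrees: the drives' upper ends lean to -x, labels look to +x and up. Along the drive from its lower end: back rest (on its -x face) 76 mm high, front lip 20, cheeks 55, divider 42 mm; above them the faces are free. A drive comes out along its own length.
- dock: Black two-bay drive dock, fixed, 152 mm (x) by 124 mm (y), 62 mm high. Origin under its centre on the desk. Upright bays at x = -35 (occupied) and +35 mm (empty); each a slot 30 mm (x) by 106 mm (y), 42 mm deep, 3 mm chamfer at the mouth. Panel with lights on its +x side. A drive fully home stands on the bay floor.
- bay (a point): Centre of the floor of the empty bay, 20 mm above the desk and 42 mm below the mouth; axes as the dock's.
- router: Black router, 150 mm (x) by 240 mm (y), about 34 mm high, fixed to the desk on the dock's +y side. Three aerials in a row along its +x edge, 108 mm apart.
- aerial_right (a joint): Hinge of the aerial nearest the dock, rad: 0 upright (stop), positive leaning over the dock (to the router's -y); starts at 0.75 to 0.95. Turns about the router's x axis; friction hinge (0.08 N m), stays where it is left. A black blade 180 mm long from the hinge, 14 mm wide along the router's x, 10 to 12 mm thick: pinch it across the 14 mm.
- aerial_hinge (a point): Hinge centre of that aerial, fixed on the router, 42 mm above the desk; axes as the router's.
- aerial_tip (a point): Free end of that aerial, on its centre line, 180 mm from the hinge.
- aerial_middle (a joint): Lean of the middle aerial, rad, 0 upright, positive to the router's -y; 108 mm from the first aerial, same size. Leave alone.
- aerial_left (a joint): Lean of the far aerial, same meaning; 216 mm from the first. Leave alone.
- mug: White mug, 80 mm across, 92 mm high, standing on the desk beyond the dock; origin centre of its underside. Leave alone.
There are look-alikes about, which are no part of the job. What is shaped like the dock but red is not meant.

How it is judged:
By the outcome, as a careful person would: the job done as asked, in the order asked, and still so for the second after the job is handed in, with the robot touching nothing.
It also fails if it takes over 67 s, if anything falls off the work surface, if the arm or the gripper's body presses on something with over 40 N, if the wrist force passes 120 N, or if a joint passes its speed limit or range.

ROBOT

A 6-joint arm with a two-finger parallel gripper is mounted at the origin on the work surface. World frame = base frame: x ahead of the robot, y to its left, z up, the work surface at z = 0. Lengths are in m, angles in degrees, forces in N, time in s.
With the tool pointing down it reaches from about 0.35 to 0.875 m from the base axis. Payload 4.2 kg.
Tool frame: the origin (TCP) lies midway between the tips of the shut fingers; the grasp point (between the pads) lies 19 mm behind it; z points along the fingers, y is the line along which they close (so a half turn about z gives the same grasp; the last joint's range is limited). The gripper opens to 87 mm and grips with 3 to 60 N. Pads are 19 mm wide; open, the fingers measure 117 mm over their backs; the gripper's body (75 mm by 190 mm) begins 51 mm behind the grasp point.
Start: joints at [-60.986, 22.042, 0.453, 0, -68.411, -14.817], TCP at [0.153, -0.606, 0.223] pointing down, gripper open.
Joint ranges: [-179.83, 179.83], [-69.29, 118.12], [-61.27, 80.66], [-181.25, 117.63], [-171.15, -9.14], [-177.46, 177.46]. Speed limits (degrees/s): [159.86, 159.86, 180, 180, 180, 180].

INTERFACE

Orientations are given as a 3x3 rotation matrix whose columns are the frame's x, y, z axes.
In Python, from station import r, cams gives the robot as it stands.
- The arm moves only by the tool play_rows, never from a script. Its argument "commands" is text: rows parted by semicolons, each of 6 numbers parted by spaces: the shift along the world's x, y, z normalised to -1 to 1, where 1 is 30 mm, then the turn, a rotation vector about the world's x, y, z normalised to -1 to 1, where 1 is 0.15 rad. A call has 1 to 20 rows; each row shifts and turns the commanded pose from where the row before left it; what a row does not reach is not made up. A row lasts 1/10 s, in which the tool goes at most 50 mm and 8.59 degrees, less where a joint would pass 70% of its speed; a pose out of reach is approached as far as the arm can. A call with a number of a shift or a turn outside -1 to 1 is refused whole. A call with a gripper value outside its range is refused whole. "grip" is the finger opening in mm, from 0 to 87, set as the call begins (left out, the last holds). The fingers move at their own pace and stop on an object; the grip force is fixed at half the most. Time passes only in rows, so rows that do not move let the fingers close. It gives the time, the measured TCP pose, the force, the opening and the grip force at its end, in the units of the state.
- r.sense(): the state, without advancing time (a new reading comes with each control period).
- cams.capture(name): name is "scene" or "side" or "wrist"; returns (picture, depth): 480x640x3 uint8, blue, green, red; 480x640 float32, m along the optical axis (not along the pixel's ray), 0 where there is no reading.
- cams.camera_info(name): a dict with "mtx" (3x3 intrinsics, pixels), "k1" (the pictures are not rectified: a ray, as slopes to the right and down, at radius r is drawn at 1 + k1 r^2 times it, then the intrinsics apply), "R" (3x3) and "t" (3): a world point X has camera coordinates R X + t. Camera axes: x right, y down, z forward; pixel columns grow to the right and rows downward; lengths in m; the calibration is good to about 2 mm. A picture is of the moment at which its call begins: read the wrist's pose just before it. camera_info takes no time and is no camera call; for the wrist camera it gives the pose at the moment of the call.
- r.finish_job(): hands the job in; it is judged then, once.
The state is a dict: "time_s": time; "joints": joint angles; "joint_velocities": joint speeds; "effort": joint torques, N m; "tcp_pos": TCP position; "ee_rot": TCP orientation; "wrist_force": force on the tool from outside, world axes, zero at the start; "moment": the same for the moment, N m; "gripper_width": opening from 0.0 (shut) to 1.0 (fully open); "gripper_force": force on a finger pad.
Only numpy, scipy, OpenCV 4.12 (cv2) and the standard library are available. Lean on these libraries where they do the work, as an engineer would, in place of code of your own. Each camera call takes 0.05 s, during which the arm holds its last target. There are 200 camera calls.

## Working session

There is one attempt and no reset: what is moved stays moved. The work goes in short steps, Python scripts to look and compute and a tool call to move; the robot and the scene stay as the last step left them, time stands still between calls to the robot, and variables do not carry over. Pictures are saved under pics/ and viewed, at most 10 in all, crops included, and the job is handed in when it is done.

Besides the shell and the picture viewer there is one more tool, called after ">>>" as name(argument=value, ...), one argument or row to a line, values as JSON. play_rows: Moves the arm, as the interface text tells. Scaled input: -1 to 1 covers 30 mm each way for a shift and 0.15 rad each way for a turn. Its arguments: {"type":"object","properties":{"commands":{"type":"string"},"grip":{"type":"number"}},"required":["commands"]}

```bash
mkdir -p pics
cat > h.py <<'E'
import numpy as np, cv2
from station import r, cams
def cap(n):
    i=cams.camera_info(n); im,d=cams.capture(n); return im,d,i
def ray(i,px):
    K=np.array(i["mtx"]);px=np.atleast_2d(np.array(px,float))
    s=cv2.undistortPoints(px[:,None],K,np.array([i["k1"],0,0,0.]))[:,0]
    return np.c_[s,np.ones(len(s))]
def pts(i,px,z):
    R=np.array(i["R"]);t=np.array(i["t"]).ravel()
    return (ray(i,px)*np.array(z)[:,None]-t)@R
def cloud(i,d):
    v,u=np.mgrid[0:480,0:640]; return pts(i,np.c_[u.ravel(),v.ravel()],d.ravel()).reshape(480,640,3)
def plane(i,px,h):
    R=np.array(i["R"]);t=np.array(i["t"]).ravel();c=-R.T@t;d=ray(i,px)@R
    return c+d*((h-c[2])/d[:,2])[:,None]
E
python3 - <<'E'
from h import *
for n in("scene","side"):
    im,d,i=cap(n); cv2.imwrite(f"pics/{n}0.png",im); np.savez(f"{n}0.npz",im=im,d=d,**{k:np.array(v) for k,v in i.items()})
    print(n,i, (d>0).mean())
print(r.sense())
E
```

```text
scene {'mtx': array([[498.74805432,   0.        , 323.15573714],
       [  0.        , 498.74805432, 237.47744786],
       [  0.        ,   0.        ,   1.        ]]), 'k1': -0.04489867178350005, 'R': array([[-0.1319402 ,  0.99124033, -0.00586498],
       [ 0.84536433,  0.10942953, -0.52286167],
       [-0.51763977, -0.07394452, -0.85239737]]), 't': array([ 0.03718143, -0.38191031,  1.80873862])} 0.9960123697916666
side {'mtx': array([[445.69922461,   0.        , 317.16694947],
       [  0.        , 445.69922461, 238.54457449],
       [  0.        ,   0.        ,   1.        ]]), 'k1': -0.08854245031491972, 'R': array([[ 0.94407393,  0.32971412, -0.00360619],
       [ 0.20240361, -0.58810881, -0.78304585],
       [-0.2603021 ,  0.73852327, -0.62195353]]), 't': array([-0.49556857,  0.04723704,  1.31567874])} 0.9958561197916667
{'time_s': 0.1, 'joints': array([-6.09862789e+01,  2.20856003e+01,  3.87319399e-01, -2.40499170e-02,
       -6.84108417e+01, -1.48159002e+01]), 'joint_velocities': array([ 0.06584441, -0.15683129,  0.14357103,  0.02454433, -0.07916738,
        0.01420925]), 'effort': array([-4.86620229e-05, -3.91690063e+01,  1.87936056e+01,  4.23193127e+00,
        1.34859513e-02, -7.20527510e-05]), 'tcp_pos': array([ 0.15316586, -0.60538748,  0.22157825]), 'ee_rot': array([[-9.69492607e-01, -2.45119859e-01, -5.82404944e-04],
       [-2.45120526e-01,  9.69490839e-01,  1.85481026e-03],
       [ 1.09985428e-04,  1.94098424e-03, -9.99998110e-01]]), 'wrist_force': array([-0.82864893,  0.31032959,  0.51577381]), 'moment': array([-0.02984816,  0.02847594, -0.02797318]), 'gripper_force': 0.0, 'gripper_width': 1.002265302784116}
```

View pics/scene0.png

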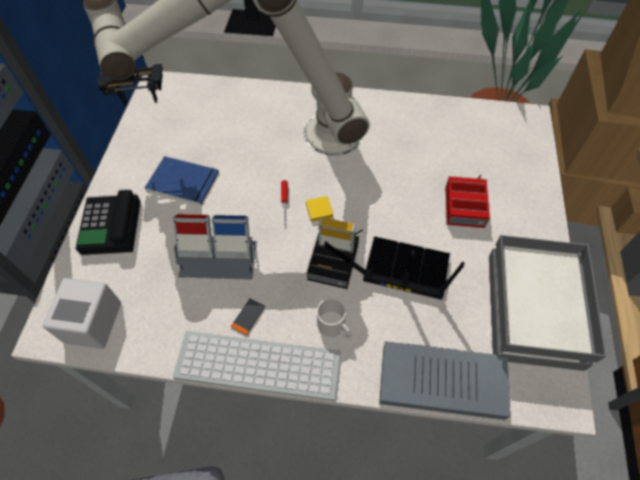

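View pics/side0.png

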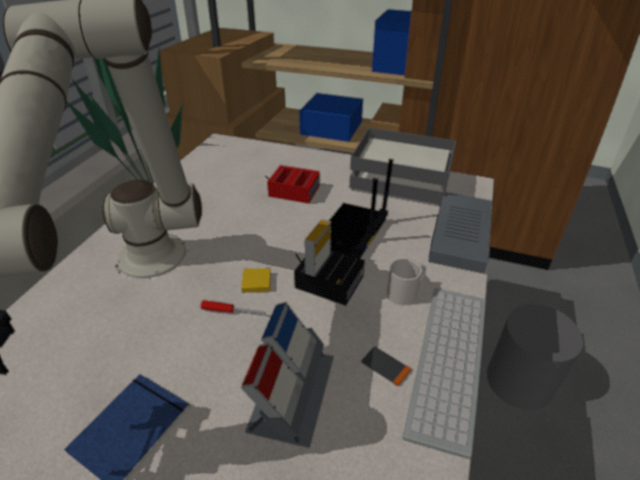

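The blue-labelled drive is in the rack's right-hand pocket: scene (231,230), side (283,330). The red one beside it is at (192,228) and the yellow docked one at (336,232). The dock is the black box at (333,258). The red box at (468,200) is the look-alike. The nearest aerial runs from about (365,268) to (325,243). I'll confirm this with an enlarged crop and measure.

Run:
```python
from h import *
S=np.load("scene0.npz");D=np.load("side0.npz")
a=cv2.resize(S["im"][200:305,160:480],None,fx=2.5,fy=2.5,interpolation=2)
b=cv2.resize(D["im"][150:300,230:420],None,fx=2.1,fy=2.1,interpolation=2)
c=cv2.resize(D["im"][295:445,230:420],None,fx=2.1,fy=2.1,interpolation=2)
o=np.zeros((600,800,3),np.uint8);o[:a.shape[0],:800]=a;o[270:270+b.shape[0],:b.shape[1]]=b;o[270:270+c.shape[0],400:400+c.shape[1]]=c
cv2.imwrite("pics/crop1.png",o)
for n,F in(("scene",S),("side",D)):
    P=cloud(F,F["d"]);H=cv2.cvtColor(F["im"],cv2.COLOR_BGR2HSV)
    ok=(P[...,2]>0.06)&(P[...,2]<.25)&(P[...,0]>.2)&(P[...,0]<1)&(abs(P[...,1])<.45)
    print(n,"desk z",np.median(P[...,2][(H[...,1]<40)&(abs(P[...,2])<.03)]))
    for nm,lo,hi in(("blue",100,125),("yel",18,35),("red",170,180)):
        m=ok&(H[...,0]>=lo)&(H[...,0]<=hi)&(H[...,1]>110)&(P[...,2]>.09)
        k,l,st,ce=cv2.connectedComponentsWithStats(m.astype(np.uint8))
        for j in range(1,k):
            if st[j,4]>60:
                q=P[l==j]; rect=cv2.minAreaRect(q[:,:2].astype(np.float32)); print(nm,st[j],q.mean(0).round(3),q.min(0).round(3),q.max(0).round(3),rect)
    # silver drive faces: bright, unsaturated
    m=ok&(H[...,1]<60)&(H[...,2]>120)
    k,l,st,ce=cv2.connectedComponentsWithStats(m.astype(np.uint8))
    for j in range(1,k):
        if st[j,4]>60:
            q=P[l==j];c0=np.median(q,0)
            for _ in range(4):
                w=np.linalg.svd(q-c0,full_matrices=False)[2][2]; e=(q-c0)@w; q=q[abs(e)<max(.004,e.std()*1.5)]; c0=q.mean(0)
            print("silver",st[j],c0.round(4),w.round(4),e.std().round(4),q.min(0).round(3),q.max(0).round(3))
```

```text
scene desk z 0.0009859084314320773
blue [215 216  30   3  61] [ 0.516 -0.238  0.165] [ 0.509 -0.279  0.159] [ 0.528 -0.195  0.175] ((0.5185441374778748, -0.23672232031822205), (0.017417220398783684, 0.08312506973743439), 2.141106605529785)
blue [215 224  30  11 310] [ 0.54  -0.234  0.142] [ 0.528 -0.279  0.124] [ 0.554 -0.192  0.16 ] ((0.5402972102165222, -0.23583394289016724), (0.020720237866044044, 0.08616193383932114), 5.3573479652404785)
yel [321 217  32  14 250] [0.501 0.067 0.168] [0.481 0.021 0.161] [0.52  0.112 0.176] ((0.5006961226463318, 0.06556259840726852), (0.0917351245880127, 0.03073502704501152), 83.97598266601562)
yel [321 228  30  12 205] [0.515 0.067 0.137] [0.507 0.024 0.115] [0.521 0.11  0.159] ((0.5149071216583252, 0.0669468566775322), (0.08610506355762482, 0.006801745854318142), 83.8975830078125)
silver [212 222  36  31 538] [ 0.5639 -0.2344  0.1007] [0.8651 0.0885 0.4938] 0.002 [ 0.533 -0.286  0.071] [ 0.581 -0.185  0.156]
silver [175 234  35  18 522] [ 0.5758 -0.3449  0.0995] [-0.8759 -0.084  -0.4752] 0.002 [ 0.557 -0.396  0.071] [ 0.594 -0.297  0.127]
silver 
[... 616 characters left out ...]
), (0.018528718501329422, 0.08689291030168533), 5.467752933502197)
yel [307 220  23  22 211] [0.504 0.066 0.167] [0.488 0.022 0.163] [0.521 0.112 0.171] ((0.5040043592453003, 0.06749383360147476), (0.09074784070253372, 0.02571999654173851), 83.19048309326172)
yel [315 228  16  28 176] [0.517 0.067 0.137] [0.511 0.021 0.113] [0.522 0.117 0.156] ((0.5175921320915222, 0.06903626769781113), (0.09605862945318222, 0.004598651546984911), 83.69881439208984)
silver [407 259  15  20  95] [0.7598 0.1023 0.0878] [0.4686 0.2918 0.8338] 0.0022 [0.74  0.064 0.072] [0.773 0.121 0.094]
silver [392 273  21  16 128] [0.7227 0.0442 0.0779] [ 0.2989  0.9509 -0.0804] 0.0015 [0.706 0.038 0.06 ] [0.743 0.053 0.093]
```

View pics/crop1.png

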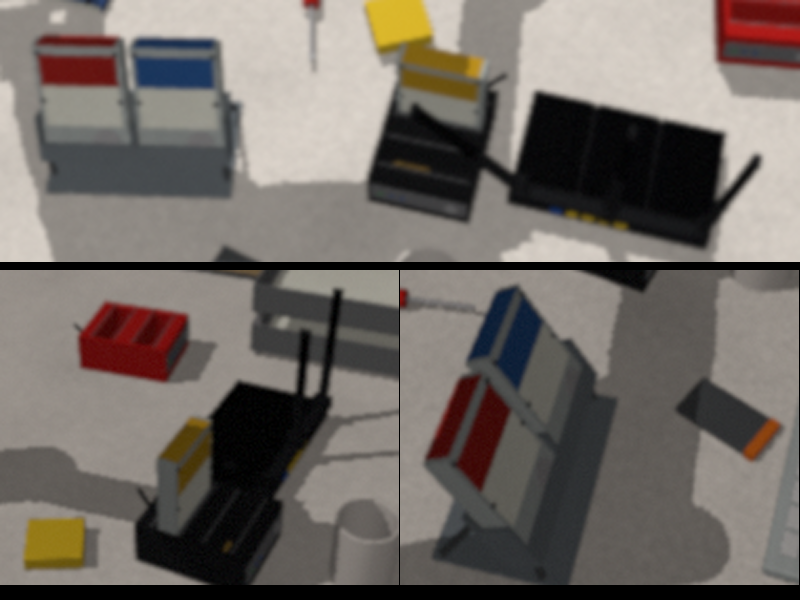

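The crop confirms the targets: blue drive in the rack's right pocket, nearest aerial from scene ~(368,276) to its tip at ~(326,244) over the dock's front (empty) bay. Next I measure the aerial and the dock edges.

Run:
```python
from h import *
S=np.load("scene0.npz");D=np.load("side0.npz")
for n,F in(("scene",S),("side",D)):
    P=cloud(F,F["d"]);g=F["im"].max(2)
    reg=(g<75)&(P[...,0]>.45)&(P[...,0]<.75)&(P[...,1]>-.05)&(P[...,1]<.5)
    m=(reg&(P[...,2]>.075)&(P[...,2]<.26)).astype(np.uint8)
    k,l,st,ce=cv2.connectedComponentsWithStats(m)
    for j in range(1,k):
        if st[j,4]>12:
            q=P[l==j];c=q.mean(0);w=np.linalg.svd(q-c)[2][0];s=(q-c)@w
            print(n,"blade",st[j],c.round(4),w.round(3),(c+w*s.min()).round(3),(c+w*s.max()).round(3))
    for nm,h0,h1,box in(("dock",.057,.067,(.45,.68,-.02,.14)),("router",.028,.040,(.5,.75,.12,.45))):
        m=reg&(P[...,2]>h0)&(P[...,2]<h1)&(P[...,0]>box[0])&(P[...,0]<box[1])&(P[...,1]>box[2])&(P[...,1]<box[3])
        q=P[m];print(n,nm,len(q),cv2.minAreaRect(q[:,:2].astype(np.float32)),q.mean(0).round(3), np.percentile(q,[2,98],axis=0).round(3).tolist())
```

```text
scene blade [324 242  37  28 217] [0.5752 0.0925 0.1221] [ 0.103  0.732 -0.674] [0.568 0.043 0.168] [0.583 0.145 0.073]
scene blade [404 250  12  30 129] [0.6018 0.2778 0.1581] [ 0.021 -0.008 -1.   ] [0.6   0.278 0.225] [0.604 0.277 0.075]
scene blade [442 263  21  27 110] [0.618  0.3926 0.1434] [0.024 0.132 0.991] [0.616 0.384 0.076] [0.62  0.403 0.223]
scene dock 752 ((0.5386546850204468, 0.06579500436782837), (0.12150897830724716, 0.15304243564605713), 83.35010528564453) [0.564 0.063 0.062] [[0.483, 0.003, 0.058], [0.616, 0.128, 0.067]]
scene router 2004 ((0.5482826828956604, 0.2645445466041565), (0.27557557821273804, 0.1265348196029663), 82.84202575683594) [0.555 0.289 0.033] [[0.502, 0.174, 0.028], [0.614, 0.397, 0.039]]
side blade [383 159  10  45 206] [0.6141 0.393  0.1481] [-0.017 -0.127 -0.992] [0.615 0.402 0.218] [0.613 0.384 0.076]
side blade [370 178   8  45 205] [0.5999 0.2736 0.1492] [ 0.01  -0.011 -1.   ] [0.599 0.274 0.221] [0.601 0.273 0.076]
side blade [313 221  18  46 280] [0.516  0.0637 0.1384] [ 0.12   0.986 -0.118] [0.51  0.014 0.144] [0.523 0.125 0.131]
side blade [337 240  19  11  84] [0.5773 0.0774 0.1289] [ 0.131  0.715 -0.687] [0.57  0.038 0.166] [0.588 0.134 0.075]
side blade [305 257   2  12  17] [0.4867 0.0189 0.0921] [ 0.002  0.064 -0.998] [0.487 0.017 0.114] [0.487 0.02  0.076]
side dock 1092 ((0.5388007164001465, 0.07013387233018875), (0.14187906682491302, 0.15407702326774597), 83.16424560546875) [0.551 0.053 0.061] [[0.463, -0.004, 0.058], [0.615, 0.121, 0.065]]
side router 1319 ((0.552412748336792, 0.28064921498298645), (0.24327555298805237, 0.12368807941675186), 83.92240905761719) [0.553 0.277 0.032] [[0.503, 0.163, 0.028], [0.614, 0.393, 0.037]]
```

```bash
cat >> h.py <<'E'
from scipy.spatial.transform import Rotation as Ro
def go(p,M,s=None,tag=""):
    "print total shift (units of 30mm) and turn (units of .15rad) from s"
    s=s or r.sense(); p0=np.array(s["tcp_pos"]);R0=np.array(s["ee_rot"])
    w=Ro.from_matrix(M@R0.T).as_rotvec()/.15
    print(tag,"t",round(s["time_s"],1),"shift",((p-p0)/.03).round(2),"turn",w.round(2)); return dict(tcp_pos=p,ee_rot=M,time_s=0)
ps=np.radians(-6.6); ex=np.array([np.cos(ps),np.sin(ps),0]); ey=np.array([-ex[1],ex[0],0]); ez=np.array([0,0,1.])
hinge=np.array([.587,.169,.042])
def aer(th,dist,tilt,back=0):
    "TCP pose, grasp point at dist on blade leaning th, tool tilt (rad) about ex"
    b=-np.sin(th)*ey+np.cos(th)*ez; z=np.sin(tilt)*ey-np.cos(tilt)*ez; y=-ex
    M=np.c_[np.cross(y,z),y,z]; return hinge+dist*b+(.019-back)*z,M
E
python3 - <<'E'
from h import *
p,M=aer(.8,.165,.65,.07); p1=np.array([.45,-.1,.35])
s=go(p1,M,tag="via"); s=go(p,M,s,"pre"); s=go(*aer(.8,.165,.65),s,"grasp"); print(p)
E
```

```text
via t 0.1 shift [ 9.89 16.85  4.28] turn [ 3.45 -3.04  7.75]
pre t 0 shift [ 3.99  4.03 -5.08] turn [0. 0. 0.]
grasp t 0 shift [ 0.16  1.4  -1.86] turn [0. 0. 0.]
[0.56984813 0.02076071 0.19755688]
```

>>> play_rows(
  commands="0.5 0.84 0.85 0.172 -0.152 0.387;0.5 0.84 0.85 0.172 -0.152 0.387;0.5 0.84 0.85 0.172 -0.152 0.387;0.5 0.84 0.85 0.172 -0.152 0.387;0.5 0.84 0.85 0.172 -0.152 0.387;0.5 0.84 0 0.172 -0.152 0.387;0.5 0.84 0 0.172 -0.152 0.387;0.5 0.84 0 0.172 -0.152 0.387;0.5 0.84 0 0.172 -0.152 0.387;0.5 0.84 0 0.172 -0.152 0.387;0.5 0.84 0 0.172 -0.152 0.387;0.5 0.84 0 0.172 -0.152 0.387;0.5 0.84 0 0.172 -0.152 0.387;0.5 0.84 0 0.172 -0.152 0.387;0.5 0.84 0 0.172 -0.152 0.387;0.5 0.84 0 0.172 -0.152 0.387;0.5 0.84 0 0.172 -0.152 0.387;0.5 0.84 0 0.172 -0.152 0.387;0.5 0.84 0 0.172 -0.152 0.387;0.5 0.84 0 0.172 -0.152 0.387",
  grip=45,
)

```text
time_s: 2.1
tcp_pos: [0.4536, -0.1007, 0.3498]
ee_rot: [[-0.091, -0.993, 0.072], [-0.791, 0.115, 0.601], [-0.605, -0.002, -0.796]]
wrist_force: [-0.4, 0.3, 0.4]
gripper_width: 0.518
gripper_force: 0.0
```

Run:
```python
from h import *
p,M=aer(.8,.165,.65,.07); s=go(p,M,tag="pre"); print(r.sense()["joints"].round(1))
im,d,i=cap("wrist"); np.savez("w1.npz",im=im,d=d,**{k:np.array(v) for k,v in i.items()})
cv2.imwrite("pics/w1.png",im)
P=cloud(i,d);g=im.max(2)
m=((g<75)&(P[...,2]>.075)&(P[...,2]<.24)&(P[...,0]>.5)&(P[...,0]<.65)&(P[...,1]<.2)).astype(np.uint8)
k,l,st,ce=cv2.connectedComponentsWithStats(m)
for j in range(1,k):
    if st[j,4]>30:
        q=P[l==j];c=q.mean(0);w=np.linalg.svd(q-c,full_matrices=False)[2][0];e=(q-c)@w
        print(st[j],c.round(4),w.round(3),(c+w*e.min()).round(3),(c+w*e.max()).round(3))
```

```text
pre t 2.1 shift [ 3.88  4.05 -5.07] turn [0.   0.02 0.  ]
[-19.    8.9   4.7 -36.4 -94.   12.5]
[229 201  29  12 231] [0.5668 0.0706 0.1377] [-0.055 -0.723  0.689] [0.572 0.137 0.075] [0.565 0.041 0.166]
```

View pics/w1.png

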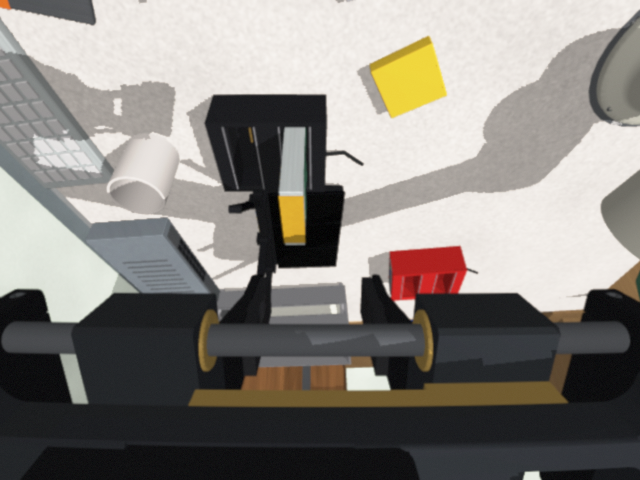

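The wrist view shows the near aerial from tip (230,208) to about (265,200). Both the dock and the docked drive (yellow, 292,218) are clear. Going to the pre-grasp.

>>> play_rows(
  commands="0.47 0.51 -0.5 0 0 0;0.47 0.51 -0.5 0 0 0;0.47 0.51 -0.5 0 0 0;0.47 0.51 -0.5 0 0 0;0.47 0.51 -0.5 0 0 0;0.47 0.5 -0.5 0 0 0;0.47 0.5 -0.5 0 0 0;0.47 0.5 -0.5 0 0 0;0 0 -0.5 0 0 0;0 0 -0.5 0 0 0;0 0 0 0 0 0",
)

```text
time_s: 3.25
tcp_pos: [0.5643, 0.0193, 0.1973]
ee_rot: [[-0.097, -0.993, 0.069], [-0.791, 0.118, 0.6], [-0.604, 0.004, -0.797]]
wrist_force: [-0.2, 0.8, 0.5]
gripper_width: 0.519
gripper_force: 0.0
```

Run:
```python
from h import *
s0=r.sense();im,d,i=cap("wrist");cv2.imwrite("pics/w2.png",im)
P=cloud(i,d);g=im.max(2);p=np.array(s0["tcp_pos"]);M=np.array(s0["ee_rot"])
T=(P-p)@M  # tool coords
m=((g<75)&(P[...,2]>.075)&(P[...,2]<.24)&(T[...,2]>0)&(abs(T[...,1])<.05)&(P[...,1]<.2)).astype(np.uint8)
k,l,st,ce=cv2.connectedComponentsWithStats(m)
for j in range(1,k):
    if st[j,4]>30:
        q=P[l==j];t=T[l==j];c=q.mean(0);w=np.linalg.svd(q-c,full_matrices=False)[2][0];e=(q-c)@w
        print(st[j],c.round(4),w.round(3),(c+w*e.min()).round(3),(c+w*e.max()).round(3),"tool",t.min(0).round(3),t.max(0).round(3))
        n=np.argsort(t[:,2])[:60];print("tip: tool y",np.percentile(t[n,1],[5,50,95]).round(4),"x",np.percentile(t[n,0],[5,95]).round(4))
for k in("scene","side"):
    im,d,i=cap(k);P=cloud(i,d);m=(im.max(2)<75)&(abs(P[...,0]-.575)<.03)&(P[...,2]>.08)&(P[...,1]<.16)&(P[...,1]>.07)&((P-p)@M[:,2]>.005)
    q=P[m];print(k,len(q),q.mean(0).round(4) if len(q) else 0)
```

```text
[307 230  23  40 776] [0.5693 0.0621 0.1425] [-0.098 -0.692  0.716] [0.579 0.128 0.074] [0.566 0.04  0.165] tool [-0.015 -0.008  0.038] [0.006 0.007 0.164]
tip: tool y [-0.0062  0.0011  0.0065] x [-0.0015  0.0026]
scene 142 [0.5762 0.1029 0.112 ]
side 13 [0.5813 0.1059 0.0968]
```

View pics/w2.png

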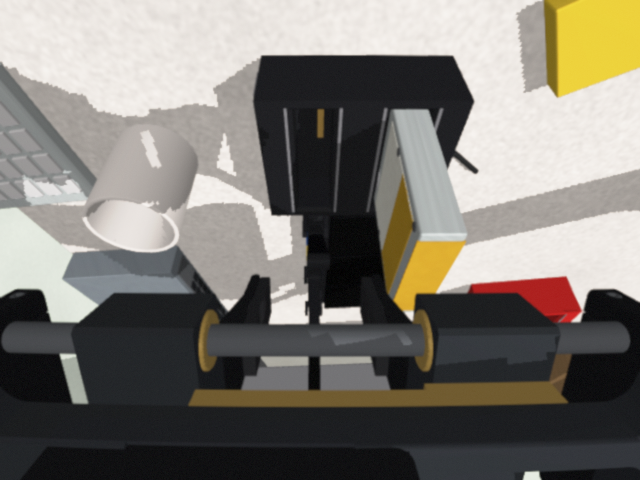

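The blade at column 316 is centred between the fingers and the tip is 38 mm ahead, so I advance along it, close, then check.

>>> play_rows(
  commands="0.02 0.18 -0.23 0 0 0;0.02 0.18 -0.23 0 0 0;0.02 0.18 -0.23 0 0 0;0.02 0.18 -0.23 0 0 0;0.02 0.18 -0.23 0 0 0;0.02 0.18 -0.23 0 0 0;0.02 0.18 -0.23 0 0 0;0.02 0.18 -0.23 0 0 0;0 0 0 0 0 0",
)

```text
time_s: 4.3
tcp_pos: [0.5703, 0.0636, 0.1436]
ee_rot: [[-0.093, -0.993, 0.071], [-0.791, 0.117, 0.6], [-0.604, 0.0, -0.797]]
wrist_force: [0.7, 0.3, -0.1]
gripper_width: 0.516
gripper_force: 0.0
```

>>> play_rows(
  commands="0 0 0 0 0 0;0 0 0 0 0 0;0 0 0 0 0 0;0 0 0 0 0 0;0 0 0 0 0 0;0 0 0 0 0 0",
  grip=8,
)

```text
time_s: 4.9
tcp_pos: [0.5686, 0.0626, 0.1448]
ee_rot: [[-0.094, -0.993, 0.068], [-0.791, 0.116, 0.6], [-0.604, 0.002, -0.797]]
wrist_force: [-5.0, -1.6, 2.4]
gripper_width: 0.162
gripper_force: 30.0
```

Run:
```python
from h import *
s=r.sense();p=np.array(s["tcp_pos"]);h=hinge+0;N=13;q=p
for k in range(1,N+1):
    n=h+Ro.from_rotvec(-ex*.06*k).apply(p-h); print(k,((n-q)/.03).round(3)); q=n
print("turn per row",(-ex*.06/.15).round(3), s["wrist_force"],q)
```

```text
1 [0.024 0.21  0.209]
2 [0.026 0.223 0.196]
3 [0.027 0.234 0.182]
4 [0.028 0.244 0.168]
5 [0.029 0.254 0.153]
6 [0.03  0.263 0.137]
7 [0.031 0.27  0.121]
8 [0.032 0.277 0.105]
9 [0.033 0.283 0.088]
10 [0.033 0.287 0.071]
11 [0.034 0.291 0.053]
12 [0.034 0.294 0.035]
13 [0.034 0.295 0.018]
turn per row [-0.397  0.046 -0.   ] [-4.95573497 -1.59771091  2.37926239] [0.58046732 0.16537968 0.19086666]
```

>>> play_rows(
  commands="0.024 0.21 0.209 -0.397 0.046 0;0.026 0.223 0.196 -0.397 0.046 0;0.027 0.234 0.182 -0.397 0.046 0;0.028 0.244 0.168 -0.397 0.046 0;0.029 0.254 0.153 -0.397 0.046 0;0.03 0.263 0.137 -0.397 0.046 0;0.031 0.27 0.121 -0.397 0.046 0;0.032 0.277 0.105 -0.397 0.046 0;0.033 0.283 0.088 -0.397 0.046 0;0 0 0 0 0 0",
)

```text
time_s: 5.9
tcp_pos: [0.5776, 0.1314, 0.1866]
ee_rot: [[-0.112, -0.994, 0.013], [-0.988, 0.113, 0.105], [-0.106, -0.002, -0.994]]
wrist_force: [-3.2, -2.7, 5.1]
gripper_width: 0.151
gripper_force: 30.0
```

>>> play_rows(
  commands="0.033 0.287 0.071 -0.397 0.046 0;0.034 0.291 0.053 -0.397 0.046 0;0 0 0 0 0 0",
)

```text
time_s: 6.2
tcp_pos: [0.5798, 0.1486, 0.1903]
ee_rot: [[-0.113, -0.994, 0.0], [-0.993, 0.113, -0.014], [0.014, -0.002, -1.0]]
wrist_force: [-3.7, -1.3, 5.7]
gripper_width: 0.159
gripper_force: 30.0
```

>>> play_rows(
  commands="0.034 0.294 0.035 -0.397 0.046 0;0.017 0.148 0.01 -0.2 0.023 0;0 0 0 0 0 0",
)

```text
time_s: 6.5
tcp_pos: [0.5816, 0.1616, 0.1918]
ee_rot: [[-0.113, -0.993, -0.01], [-0.988, 0.114, -0.103], [0.103, -0.002, -0.995]]
wrist_force: [-3.1, -1.5, 6.3]
gripper_width: 0.156
gripper_force: 30.0
```

>>> play_rows(
  commands="0.009 0.075 0.003 -0.1 0.011 0;0 0 0 0 0 0",
)

```text
time_s: 6.7
tcp_pos: [0.5818, 0.1633, 0.1919]
ee_rot: [[-0.115, -0.993, -0.011], [-0.986, 0.115, -0.117], [0.117, -0.002, -0.993]]
wrist_force: [-4.5, -0.7, 6.8]
gripper_width: 0.154
gripper_force: 30.0
```

>>> play_rows(
  commands="0.009 0.075 0.002 -0.1 0.011 0;0 0 0 0 0 0",
)

```text
time_s: 6.9
tcp_pos: [0.5821, 0.1654, 0.192]
ee_rot: [[-0.115, -0.993, -0.013], [-0.985, 0.115, -0.132], [0.132, -0.003, -0.991]]
wrist_force: [-4.4, -0.7, 6.8]
gripper_width: 0.153
gripper_force: 30.0
```

>>> play_rows(
  commands="0.009 0.075 0.001 -0.1 0.011 0;0 0 0 0 0 0",
)

```text
time_s: 7.1
tcp_pos: [0.5824, 0.1677, 0.192]
ee_rot: [[-0.114, -0.993, -0.014], [-0.982, 0.115, -0.147], [0.147, -0.003, -0.989]]
wrist_force: [-4.8, -0.7, 7.3]
gripper_width: 0.153
gripper_force: 30.0
```

>>> play_rows(
  commands="0.009 0.075 0 -0.1 0.011 0;0 0 0 0 0 0",
)

```text
time_s: 7.3
tcp_pos: [0.5827, 0.17, 0.1921]
ee_rot: [[-0.114, -0.993, -0.016], [-0.98, 0.115, -0.162], [0.162, -0.003, -0.987]]
wrist_force: [-4.0, -0.1, 7.7]
gripper_width: 0.153
gripper_force: 30.0
```

Run:
```python
from h import *
print(r.sense()["moment"])
for k in("scene","side"):
    im,d,i=cap(k);P=cloud(i,d)
    m=((im.max(2)<75)&(abs(P[...,0]-.585)<.03)&(P[...,2]>.065)&(P[...,2]<.165)&(P[...,1]>.125)&(P[...,1]<.2)); q=P[m]
    if len(q)>5:
        a=np.polyfit(q[:,2],q[:,1],1);print(k,len(q),a,q.mean(0))
    m=((im.max(2)<75)&(abs(P[...,0]-.6)<.03)&(P[...,2]>.065)&(P[...,2]<.165)&(P[...,1]>.24)&(P[...,1]<.3)); q=P[m]
    a=np.polyfit(q[:,2],q[:,1],1);print(k,"mid",len(q),a,q.mean(0))
```

```text
[-0.18430476  1.57323164 -0.32936506]
scene 39 [-0.00685291  0.17101438] [0.58894693 0.17039233 0.09077095]
scene mid 81 [0.00034456 0.27746174] [0.60289189 0.27750115 0.11437065]
side 162 [0.00046018 0.16525398] [0.58618557 0.16530668 0.11451375]
side mid 144 [0.01661082 0.27127701] [0.60032069 0.2731552  0.11307011]
```

>>> play_rows(
  commands="0.009 0.075 0 -0.1 0.011 0;0 0 0 0 0 0",
)

```text
time_s: 7.6
tcp_pos: [0.5829, 0.1714, 0.1921]
ee_rot: [[-0.114, -0.993, -0.018], [-0.977, 0.115, -0.178], [0.179, -0.002, -0.984]]
wrist_force: [-3.7, -3.2, 6.5]
gripper_width: 0.158
gripper_force: 30.0
```

>>> play_rows(
  commands="0.009 0.075 0 -0.1 0.011 0;0 0 0 0 0 0",
)

```text
time_s: 7.8
tcp_pos: [0.5829, 0.1718, 0.192]
ee_rot: [[-0.114, -0.993, -0.021], [-0.974, 0.116, -0.196], [0.197, -0.001, -0.98]]
wrist_force: [-2.8, -7.8, 6.4]
gripper_width: 0.155
gripper_force: 30.0
```

Run:
```python
from h import *
print(r.sense()["moment"])
for k in("scene","side"):
    im,d,i=cap(k);P=cloud(i,d)
    m=((im.max(2)<75)&(abs(P[...,0]-.585)<.03)&(P[...,2]>.065)&(P[...,2]<.165)&(P[...,1]>.125)&(P[...,1]<.2)); q=P[m]
    if len(q)>5:
        a=np.polyfit(q[:,2],q[:,1],1);print(k,len(q),a,q.mean(0))
```

```text
[-1.89254623  1.12041927 -0.16888095]
scene 38 [1.33537669e-04 1.70737994e-01] [0.58942767 0.17075039 0.09284471]
side 164 [0.01229453 0.16486022] [0.58629928 0.16627744 0.11527311]
```

Stop felt (−7.8 N). Release and back off.

>>> play_rows(
  commands="0 -0.03 0 0 0 0;0 0 0 0 0 0;0 0 0 0 0 0;0 0 0 0 0 0;0 0 0 0 0 0",
  grip=45,
)

```text
time_s: 8.4
tcp_pos: [0.584, 0.1741, 0.1907]
ee_rot: [[-0.114, -0.993, -0.018], [-0.975, 0.115, -0.189], [0.19, -0.004, -0.982]]
wrist_force: [0.2, -0.3, -0.4]
gripper_width: 0.486
gripper_force: 0.0
```

>>> play_rows(
  commands="0.01 0.1 0.5 0 0 0;0.01 0.1 0.5 0 0 0;0.01 0.1 0.5 0 0 0;0.01 0.1 0.5 0 0 0;0 0 0.8 0 0 0;0 0 0.8 0 0 0;0 -0.5 0.5 0 0 0;0 -0.8 0.5 0 0 0;0 -0.8 0 0 0 0",
)

```text
time_s: 9.3
tcp_pos: [0.5857, 0.1219, 0.3311]
ee_rot: [[-0.114, -0.993, -0.014], [-0.975, 0.114, -0.188], [0.188, -0.008, -0.982]]
wrist_force: [0.5, -0.4, 0.4]
gripper_width: 0.516
gripper_force: 0.0
```

```bash
cat > blade.py <<'E'
from h import *
for k in("scene","side"):
    im,d,i=cap(k);P=cloud(i,d)
    for nm,x,y in(("right",.585,.168),("mid",.6,.275),("left",.616,.393)):
        m=((im.max(2)<75)&(abs(P[...,0]-x)<.03)&(P[...,2]>.065)&(P[...,2]<.235)&(abs(P[...,1]-y)<.03)); q=P[m]
        a=np.polyfit(q[:,2],q[:,1],1);print(k,nm,len(q),a.round(3),q.mean(0).round(3),q[:,2].max().round(3))
E
cat >> h.py <<'E'
yr=np.radians(5.7); tl=np.radians(30)
rx=np.array([np.cos(yr),np.sin(yr),0]); ry=np.array([-rx[1],rx[0],0])
dz=-np.sin(tl)*rx+np.cos(tl)*ez; dx=np.cos(tl)*rx+np.sin(tl)*ez
E
python3 blade.py
python3 - <<'E'
from h import *
print("dx",dx,"dz",dz)
for n in("scene0.npz","side0.npz"):
    F=np.load(n);P=cloud(F,F["d"]);H=cv2.cvtColor(F["im"],cv2.COLOR_BGR2HSV)
    m=(H[...,0]>=100)&(H[...,0]<=125)&(H[...,1]>110)&(P[...,2]>.11)&(P[...,2]<.2)&(abs(P[...,1]+.236)<.07)&(abs(P[...,0]-.53)<.05)
    w=(H[...,1]<60)&(H[...,2]>90)&(P[...,2]>.08)&(P[...,2]<.125)&(abs(P[...,1]+.236)<.045)&(abs(P[...,0]-.56)<.04)
    for q in(P[m],P[w]):
        c=np.c_[q@dx,q@ry,q@dz];print(n,len(q),np.percentile(c,[1,10,50,90,99],axis=0).round(4).tolist())
E
```

```text
scene right 113 [0.013 0.17 ] [0.588 0.172 0.148] 0.227
scene mid 140 [0.01  0.276] [0.602 0.278 0.151] 0.224
scene left 129 [0.13  0.374] [0.618 0.392 0.136] 0.221
side right 255 [0.007 0.165] [0.586 0.166 0.143] 0.22
side mid 226 [0.012 0.272] [0.6   0.273 0.144] 0.222
side left 212 [0.135 0.373] [0.614 0.392 0.145] 0.219
dx [0.8617434  0.08601343 0.5       ] dz [-0.49752778 -0.04965987  0.8660254 ]
scene0.npz 371 [[0.4992, -0.3299, -0.1518], [0.5072, -0.3217, -0.1473], [0.5158, -0.286, -0.1314], [0.5198, -0.2535, -0.1029], [0.5224, -0.2461, -0.1004]]
scene0.npz 468 [[0.5095, -0.3347, -0.205], [0.5126, -0.3264, -0.1997], [0.5161, -0.2902, -0.1791], [0.5196, -0.2543, -0.1589], [0.5219, -0.2464, -0.1551]]
side0.npz 648 [[0.4943, -0.3314, -0.1528], [0.4999, -0.3239, -0.1475], [0.5165, -0.2916, -0.1258], [0.5181, -0.2565, -0.1041], [0.5191, -0.2478, -0.1031]]
side0.npz 468 [[0.5152, -0.3306, -0.205], [0.516, -0.3231, -0.2012], [0.5172, -0.2916, -0.1834], [0.5184, -0.2567, -0.1647], [0.5194, -0.2484, -0.1606]]
```

The near aerial now stands exactly like the middle one (its slopes in both views match), and the other two are unchanged. On to the blue drive.

```bash
cat >> h.py <<'E'
G=np.array([.5037,-.289,-.125])
def drv(back=0,g=G):
    z=-dz;y=-dx;M=np.c_[np.cross(y,z),y,z]; return g[0]*dx+g[1]*ry+g[2]*dz+(.019-back)*z,M
E
python3 - <<'E'
from h import *
p,M=drv(.14);s=go(p,M,tag="far");s=go(*drv(.05),s,"pre");s=go(*drv(),s,"grasp");print(p)
E
```

```text
far t 9.4 shift [ -4.   -12.13  -2.71] turn [ 1.21 -3.47  1.75]
pre t 0 shift [ 1.49  0.15 -2.6 ] turn [0. 0. 0.]
grasp t 0 shift [ 0.83  0.08 -1.44] turn [0. 0. 0.]
[ 0.46475367 -0.24404746  0.2483859 ]
```

>>> play_rows(
  commands="-0.2 -0.607 0 0.06 -0.174 0.088;-0.2 -0.607 0 0.06 -0.174 0.088;-0.2 -0.607 0 0.06 -0.174 0.088;-0.2 -0.607 0 0.06 -0.174 0.088;-0.2 -0.607 0 0.06 -0.174 0.088;-0.2 -0.607 0 0.06 -0.174 0.088;-0.2 -0.607 0 0.06 -0.174 0.088;-0.2 -0.607 0 0.06 -0.174 0.088;-0.2 -0.607 0 0.06 -0.174 0.088;-0.2 -0.607 0 0.06 -0.174 0.088;-0.2 -0.607 -0.27 0.06 -0.174 0.088;-0.2 -0.607 -0.27 0.06 -0.174 0.088;-0.2 -0.607 -0.27 0.06 -0.174 0.088;-0.2 -0.607 -0.27 0.06 -0.174 0.088;-0.2 -0.607 -0.27 0.06 -0.174 0.088;-0.2 -0.607 -0.27 0.06 -0.174 0.088;-0.2 -0.607 -0.27 0.06 -0.174 0.088;-0.2 -0.607 -0.27 0.06 -0.174 0.088;-0.2 -0.607 -0.27 0.06 -0.174 0.088;-0.2 -0.607 -0.27 0.06 -0.174 0.088",
  grip=54,
)

```text
time_s: 11.4
tcp_pos: [0.4644, -0.2418, 0.2472]
ee_rot: [[0.103, -0.86, 0.5], [-0.995, -0.091, 0.049], [0.004, -0.502, -0.865]]
wrist_force: [-0.1, 0.5, 0.0]
gripper_width: 0.621
gripper_force: 0.0
```

Run:
```python
from h import *
s=go(*drv(.14));s=r.sense();M=np.array(s["ee_rot"]);im,d,i=cap("wrist");cv2.imwrite("pics/w3.png",im)
P=cloud(i,d);H=cv2.cvtColor(im,cv2.COLOR_BGR2HSV)
m=(H[...,0]>=100)&(H[...,0]<=125)&(H[...,1]>110)&(P[...,2]>.1)&(P[...,2]<.2)&(abs(P[...,1]+.236)<.08)&(abs(P[...,0]-.53)<.06)
q=P[m];T=np.c_[q@dx,q@ry,q@dz];print(m.sum(),np.percentile(T,[1,10,50,90,99],axis=0).round(4).tolist())
e=T[T[:,2]>-.112];print("end",len(e),cv2.minAreaRect(e[:,:2].astype(np.float32)),np.median(e[:,2]))
f=T[T[:,2]<-.118];print("face",np.median(f[:,0]) if len(f) else 0)
```

```text
t 11.4 shift [ 0.01 -0.08  0.04] turn [ 0.02  0.02 -0.03]
3862 [[0.4906, -0.3308, -0.105], [0.493, -0.3239, -0.1043], [0.5037, -0.291, -0.1035], [0.5141, -0.2532, -0.1026], [0.5166, -0.2438, -0.1019]]
end 3862 ((0.5034689903259277, -0.2871001660823822), (0.08996544778347015, 0.02676324173808098), 89.74375915527344) -0.1034742289301242
face 0
```

View pics/w3.png

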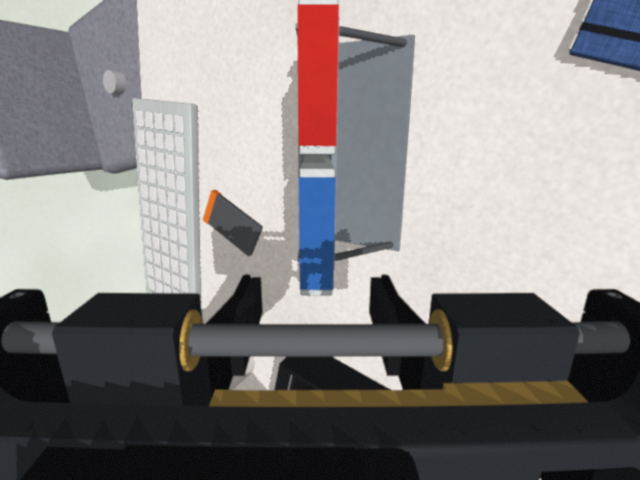

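Blue end at (317,235) between the fingers, red at (318,75), aligned within 1 mm. Advancing and gripping.

>>> play_rows(
  commands="0.195 0.014 -0.335 0 0 0;0.195 0.014 -0.335 0 0 0;0.195 0.014 -0.335 0 0 0;0.195 0.014 -0.335 0 0 0;0.195 0.014 -0.335 0 0 0;0.195 0.014 -0.335 0 0 0;0.195 0.014 -0.335 0 0 0;0.195 0.014 -0.335 0 0 0;0.195 0.014 -0.335 0 0 0;0.195 0.014 -0.335 0 0 0;0.195 0.014 -0.335 0 0 0;0.195 0.014 -0.335 0 0 0;0 0 0 0 0 0",
)

```text
time_s: 12.75
tcp_pos: [0.5352, -0.2361, 0.1253]
ee_rot: [[0.102, -0.862, 0.497], [-0.995, -0.09, 0.049], [0.003, -0.499, -0.867]]
wrist_force: [-0.9, 0.0, 0.2]
gripper_width: 0.621
gripper_force: 0.0
```

>>> play_rows(
  commands="0 0 0 0 0 0;0 0 0 0 0 0;0 0 0 0 0 0;0 0 0 0 0 0;0 0 0 0 0 0;0 0 0 0 0 0",
  grip=15,
)

```text
time_s: 13.35
tcp_pos: [0.5341, -0.2363, 0.127]
ee_rot: [[0.102, -0.861, 0.498], [-0.995, -0.09, 0.048], [0.003, -0.5, -0.866]]
wrist_force: [-5.8, -1.2, 1.6]
gripper_width: 0.299
gripper_force: 29.9
```

Run:
```python
from h import *
go(*drv()); s=r.sense(); print(s["joints"].round(1),s["moment"].round(2))
```

```text
t 13.3 shift [ 0.01 -0.03  0.  ] turn [ 0.02  0.   -0.02]
[-14.7  14.8 -23.8 -24.3 -25.   40.4] [-0.17  2.12  0.04]
```

>>> play_rows(
  commands="-0.05 -0.005 0.087 0 0 0;-0.1 -0.01 0.173 0 0 0;-0.1 -0.01 0.173 0 0 0;-0.149 -0.015 0.26 0 0 0;-0.149 -0.015 0.26 0 0 0;-0.149 -0.015 0.26 0 0 0;-0.149 -0.015 0.26 0 0 0;-0.149 -0.015 0.26 0 0 0;-0.149 -0.015 0.26 0 0 0;-0.149 -0.015 0.26 0 0 0;-0.149 -0.015 0.26 0 0 0;-0.149 -0.015 0.26 0 0 0;-0.149 -0.015 0.26 0 0 0;-0.149 -0.015 0.26 0 0 0;-0.1 -0.01 0.173 0 0 0;0 0 0 0 0 0",
)

```text
time_s: 14.95
tcp_pos: [0.4757, -0.2427, 0.2325]
ee_rot: [[0.102, -0.86, 0.501], [-0.995, -0.091, 0.047], [0.005, -0.503, -0.864]]
wrist_force: [-0.1, 0.3, -6.3]
gripper_width: 0.296
gripper_force: 29.9
```

Run:
```python
from h import *
# drive pose in hand from side+scene views: blue/silver points in tool frame
s=r.sense();p=np.array(s["tcp_pos"]);M=np.array(s["ee_rot"]);print(p.round(4),s["wrist_force"].round(1),s["gripper_width"])
for k in("scene","side"):
    im,d,i=cap(k);P=cloud(i,d);T=(P-p)@M;H=cv2.cvtColor(im,cv2.COLOR_BGR2HSV)
    m=(abs(T[...,1])<.03)&(abs(T[...,0])<.06)&(T[...,2]>.0)&(T[...,2]<.13)&(H[...,1]<90)&(H[...,2]>80)
    q=T[m];print(k,m.sum(),np.percentile(q,[2,50,98],axis=0).round(4).tolist())
    f=q[(q[:,1]<-.005)]; print("face fit y=a+b x+c z",np.linalg.lstsq(np.c_[np.ones(len(f)),f[:,0],f[:,2]],f[:,1],rcond=None)[0].round(4),len(f))
# target over bay
ps=np.radians(-6.7);E=np.array([np.cos(ps),np.sin(ps),0])
z=-ez;y=-E;Mt=np.c_[np.cross(y,z),y,z]
bay=np.array([.5735,.0617,0]); top=.02+.147
for h in(.10,0):
    t=np.array([bay[0],bay[1],top-.0215-.019+h]); q=go(t,Mt,dict(s) if h else q,tag=str(h))
```

```text
[ 0.4757 -0.2427  0.2325] [-0.1  0.3 -6.3] 0.29576699757878416
scene 1214 [[-0.0519, -0.0185, 0.0082], [-0.0024, -0.0127, 0.0555], [0.0564, 0.0043, 0.1051]]
face fit y=a+b x+c z [-0.0135  0.0062  0.0109] 1160
side 1316 [[-0.0484, -0.0154, 0.0055], [0.0247, -0.0131, 0.0449], [0.0523, 0.011, 0.1062]]
face fit y=a+b x+c z [-0.0139  0.0297  0.014 ] 1047
0.1 t 14.9 shift [ 3.26 10.15 -0.2 ] turn [ 0.06  3.52 -1.44]
0 t 0 shift [ 0.    0.   -3.33] turn [0. 0. 0.]
```

>>> play_rows(
  commands="0 0 0.4 0 0 0;0 0.2 0.5 0 0 0;0.1 0.4 0.5 0 0.1 -0.04;0.2 0.63 0.4 0.004 0.22 -0.09;0.2 0.63 0.4 0.004 0.22 -0.09;0.2 0.63 0.4 0.004 0.22 -0.09;0.2 0.63 0 0.004 0.22 -0.09;0.2 0.63 0 0.004 0.22 -0.09;0.2 0.63 0 0.004 0.22 -0.09;0.2 0.63 0 0.004 0.22 -0.09;0.2 0.63 0 0.004 0.22 -0.09;0.2 0.63 0 0.004 0.22 -0.09;0.2 0.63 0 0.004 0.22 -0.09;0.2 0.63 0 0.004 0.22 -0.09;0.2 0.63 0 0.004 0.22 -0.09;0.2 0.63 0 0.004 0.22 -0.09;0.2 0.63 0 0.004 0.22 -0.09;0.2 0.63 0 0.004 0.22 -0.09;0.1 0.3 0 0 0.12 -0.05;0 0 0 0 0 0",
)

```text
time_s: 17.05
tcp_pos: [0.573, 0.0696, 0.3089]
ee_rot: [[-0.117, -0.993, -0.001], [-0.993, 0.117, 0.002], [-0.002, 0.001, -1.0]]
wrist_force: [-0.2, 0.1, -6.4]
gripper_width: 0.295
gripper_force: 30.0
```

Run:
```python
from h import *
s=r.sense();p=np.array(s["tcp_pos"]);M=np.array(s["ee_rot"]);print(p.round(4),M.round(3).tolist(),s["wrist_force"].round(1))
im,d,i=cap("side");o=im[100:330,200:460];cv2.imwrite("pics/s4.png",cv2.resize(o,None,fx=2.6,fy=2.6,interpolation=2))
np.savez("s4.npz",im=im,d=d,**{k:np.array(v) for k,v in i.items()})
ws=r.sense();wi,wd,wI=cap("wrist");np.savez("w4.npz",im=wi,d=wd,**{k:np.array(v) for k,v in wI.items()})
sc,sd,sI=cap("scene");np.savez("c4.npz",im=sc,d=sd,**{k:np.array(v) for k,v in sI.items()})
ps=np.radians(-6.7);E=np.array([np.cos(ps),np.sin(ps),0]);N=np.array([-E[1],E[0],0])
for nm,F in(("side",(im,d,i)),("scene",(sc,sd,sI)),("wrist",(wi,wd,wI))):
    P=cloud(F[2],F[1]);H=cv2.cvtColor(F[0],cv2.COLOR_BGR2HSV);g=F[0].max(2)
    X=P@E;Y=P@N
    # held drive silver
    T=(P-p)@M; m=(abs(T[...,1])<.03)&(abs(T[...,0])<.07)&(T[...,2]>.005)&(T[...,2]<.13)&(H[...,1]<90)&(H[...,2]>80)
    q=np.c_[X[m],Y[m],P[...,2][m]];print(nm,"held",m.sum(),np.percentile(q,[2,50,98],axis=0).round(4).tolist() if len(q) else "")
    f=q[(T[m][:,1]<-.008)]
    if len(f)>100: print("  face X=a+bY+cz",np.linalg.lstsq(np.c_[np.ones(len(f)),f[:,1]-.125,f[:,2]-.25],f[:,0],rcond=None)[0].round(4))
    # dock top extents
    m=(abs(P[...,2]-.062)<.004)&(abs(X-.527)<.1)&(abs(Y-.13)<.09)&(g<110); q=np.c_[X[m],Y[m]]
    print("  dock",m.sum(),np.percentile(q,[.5,99.5],axis=0).round(4).tolist())
    # docked drive yellow
    m=(H[...,0]>=18)&(H[...,0]<=35)&(H[...,1]>110)&(P[...,2]>.163)&(P[...,2]<.173)&(abs(X-.49)<.05)&(abs(Y-.13)<.08);q=np.c_[X[m],Y[m]]
    if m.sum()>20: print("  yel",m.sum(),np.percentile(q,[2,50,98],axis=0).round(4).tolist())
    # inside slots (below mouth) 
    m=(P[...,2]<.05)&(P[...,2]>.012)&(abs(X-.56)<.035)&(abs(Y-.13)<.05);q=np.c_[X[m],Y[m]]
    if m.sum()>20: print("  slot",m.sum(),np.percentile(q,[2,50,98],axis=0).round(4).tolist())
```

```text
[0.573  0.0696 0.3089] [[-0.117, -0.993, -0.001], [-0.993, 0.117, 0.002], [-0.002, 0.001, -1.0]] [-0.2  0.1 -6.4]
side held 591 [[0.5512, 0.0834, 0.2078], [0.5715, 0.0871, 0.2637], [0.5775, 0.1739, 0.3003]]
  face X=a+bY+cz [0.5752 0.0399 0.0253]
  dock 1048 [[0.4521, 0.0621], [0.6035, 0.189]]
  yel 232 [[0.4794, 0.0819], [0.4927, 0.124], [0.5058, 0.1687]]
  slot 225 [[0.5459, 0.0977], [0.5489, 0.1465], [0.5656, 0.1795]]
scene held 534 [[0.5615, 0.0881, 0.205], [0.5728, 0.1513, 0.2396], [0.5758, 0.1863, 0.2988]]
  face X=a+bY+cz [0.5729 0.0029 0.0098]
  dock 845 [[0.4529, 0.0666], [0.6024, 0.1888]]
  slot 245 [[0.5413, 0.0825], [0.5447, 0.129], [0.5548, 0.1758]]
wrist held 1036 [[0.5489, 0.0851, 0.2066], [0.5609, 0.0855, 0.2697], [0.5729, 0.0858, 0.3021]]
  face X=a+bY+cz [0.7537 4.6247 0.0228]
  dock 4454 [[0.4524, 0.0655], [0.6014, 0.1877]]
  yel 3030 [[0.4781, 0.0841], [0.491, 0.1243], [0.5036, 0.1701]]
  slot 572 [[0.5456, 0.0811], [0.561, 0.0934], [0.5756, 0.1068]]
```

View pics/s4.png

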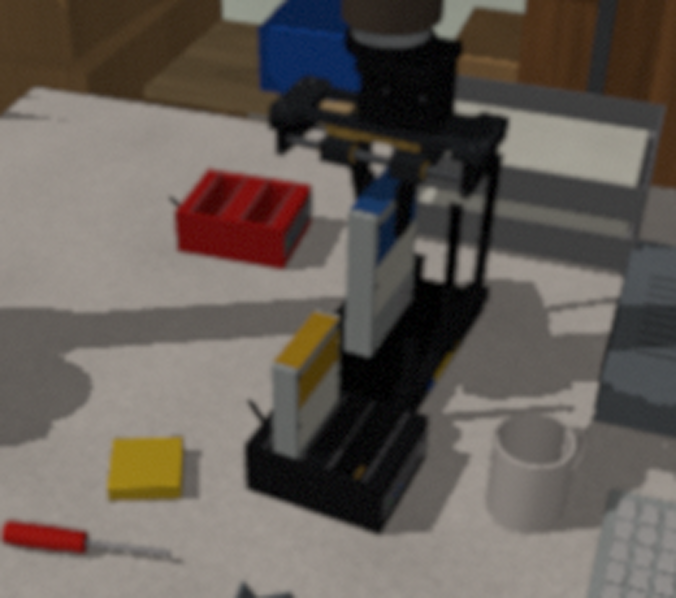

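Side view: the held drive hangs upright, about 10 mm too far toward the router, with its label on the same side as the yellow drive's. Before lowering I check its tilt in the grip.

Run:
```python
from h import *
p=np.array([.573,.0696,.3089])
E=np.array([.9932,-.1167,0]);N=np.array([.1167,.9932,0])
for n in("w4","s4"):
    F=np.load(n+".npz");P=cloud(F,F["d"]);H=cv2.cvtColor(F["im"],cv2.COLOR_BGR2HSV);X=P@E;Y=P@N;Z=P[...,2]
    m=(H[...,1]<90)&(H[...,2]>80)&(Z>.206)&(Z<.3)&(abs(Y-.0855)<.004)&(abs(X-.561)<.02)
    a=np.polyfit(Z[m]-.25,Y[m],1);print(n,"end face Y",a.round(4))
    for z0 in np.arange(.21,.3,.02):
        k=m&(abs(Z-z0)<.01); print("  z",z0.round(2),k.sum(),np.percentile(X[k],[2,50,98]).round(4),np.median(Y[k]).round(4))
```

```text
w4 end face Y [-0.0044  0.0855]
  z 0.21 95 [0.549  0.5608 0.5726] 0.0857
  z 0.23 129 [0.5486 0.5595 0.5724] 0.0856
  z 0.25 182 [0.5489 0.5615 0.5728] 0.0855
  z 0.27 231 [0.5489 0.5609 0.5728] 0.0855
  z 0.29 327 [0.549  0.561  0.5731] 0.0854
s4 end face Y [-0.0017  0.0858]
  z 0.21 48 [0.5513 0.5623 0.5754] 0.086
  z 0.23 66 [0.5513 0.5637 0.5749] 0.0858
  z 0.25 75 [0.5514 0.5634 0.5759] 0.0859
  z 0.27 78 [0.5502 0.563  0.5754] 0.0859
  z 0.29 77 [0.5526 0.5644 0.5761] 0.0858
```

>>> play_rows(
  commands="-0.02 -0.17 0 0 0 0;-0.02 -0.17 0 0 0 0;0 0 -0.2 0 0 0;0 0 -0.35 0 0 0;0 0 -0.35 0 0 0;0 0 -0.35 0 0 0;0 0 -0.35 0 0 0;0 0 -0.35 0 0 0;0 0 -0.35 0 0 0;0 0 -0.35 0 0 0;0 0 -0.35 0 0 0;0 0 -0.35 0 0 0;0 0 -0.35 0 0 0;0 0 -0.3 0 0 0;0 0 -0.2 0 0 0;0 0 0 0 0 0;0 0 0 0 0 0",
)

```text
time_s: 18.9
tcp_pos: [0.5708, 0.0579, 0.1835]
ee_rot: [[-0.117, -0.993, -0.001], [-0.993, 0.117, 0.001], [-0.001, 0.001, -1.0]]
wrist_force: [1.0, -0.9, -5.7]
gripper_width: 0.291
gripper_force: 30.0
```

Run:
```python
from h import *
s=r.sense();p=np.array(s["tcp_pos"]);M=np.array(s["ee_rot"]);E=np.array([.9932,-.1167,0]);N=np.array([.1167,.9932,0])
print(p.round(4),M[:,1:].round(4).tolist(),"X,Y",p@E,p@N,s["wrist_force"].round(1))
for nm in("side","scene","wrist"):
    im,d,i=cap(nm);P=cloud(i,d);H=cv2.cvtColor(im,cv2.COLOR_BGR2HSV);X=P@E;Y=P@N;Z=P[...,2];g=im.max(2)
    m=(H[...,1]<90)&(H[...,2]>80)&(Z>p[2]-.1)&(Z<p[2]-.005)&(abs(X-.561)<.025)&(abs(Y-.126)<.06)
    print(nm,"held",m.sum(),np.percentile(np.c_[X[m],Y[m]],[2,98],axis=0).round(4).tolist(), np.percentile(Z[m],1))
    m=(abs(Z-.062)<.004)&(abs(X-.527)<.1)&(abs(Y-.13)<.09)&(g<110)
    print("  dock",np.percentile(np.c_[X[m],Y[m]],[.5,99.5],axis=0).round(4).tolist())
    m=(H[...,0]>=18)&(H[...,0]<=35)&(H[...,1]>110)&(Z>.163)&(Z<.173)&(abs(X-.49)<.05)&(abs(Y-.13)<.08)
    if m.sum()>20: print("  yel",np.percentile(np.c_[X[m],Y[m]],[2,98],axis=0).round(4).tolist())
```

```text
[0.5708 0.0579 0.1835] [[-0.9931, -0.0011], [0.1175, 0.0013], [0.0012, -1.0]] X,Y 0.5601120326000429 0.12413878969532902 [ 1.  -0.9 -5.7]
side held 438 [[0.5507, 0.0712], [0.5765, 0.1578]] 0.0852792812482489
  dock [[0.4509, 0.0624], [0.6036, 0.1872]]
  yel [[0.4788, 0.0828], [0.5054, 0.1684]]
scene held 306 [[0.5633, 0.0783], [0.5761, 0.1761]] 0.08470485142435581
  dock [[0.4526, 0.0665], [0.603, 0.1889]]
  yel [[0.4781, 0.1463], [0.5036, 0.1697]]
wrist held 1001 [[0.5488, 0.0745], [0.5728, 0.0752]] 0.08664561877782954
  dock [[0.4515, 0.0653], [0.6014, 0.1856]]
  yel [[0.478, 0.0831], [0.5041, 0.1308]]
```

>>> play_rows(
  commands="0.013 0.017 0 0 0 0;0 0 -0.1 0 0 0;0 0 -0.1 0 0 0;0 0 -0.1 0 0 0;0 0 -0.1 0 0 0;0 0 -0.067 0 0 0;0 0 -0.067 0 0 0;0 0 0 0 0 0",
)

```text
time_s: 19.85
tcp_pos: [0.5706, 0.0584, 0.1668]
ee_rot: [[-0.118, -0.993, -0.002], [-0.993, 0.118, 0.001], [-0.001, 0.003, -1.0]]
wrist_force: [-0.4, 0.5, -6.4]
gripper_width: 0.292
gripper_force: 30.0
```

>>> play_rows(
  commands="0 0 -0.067 0 0 0;0 0 -0.067 0 0 0;0 0 0 0 0 0",
)

```text
time_s: 20.15
tcp_pos: [0.5705, 0.0584, 0.1628]
ee_rot: [[-0.118, -0.993, -0.003], [-0.993, 0.118, 0.001], [-0.001, 0.003, -1.0]]
wrist_force: [-0.7, 0.5, -6.9]
gripper_width: 0.294
gripper_force: 30.0
```

>>> play_rows(
  commands="0 0 -0.067 0 0 0;0 0 -0.067 0 0 0;0 0 0 0 0 0",
)

```text
time_s: 20.45
tcp_pos: [0.5705, 0.0583, 0.1588]
ee_rot: [[-0.118, -0.993, -0.003], [-0.993, 0.118, 0.001], [-0.001, 0.003, -1.0]]
wrist_force: [-0.2, -0.0, -6.3]
gripper_width: 0.293
gripper_force: 30.0
```

>>> play_rows(
  commands="0 0 -0.08 0 0 0;0 0 -0.08 0 0 0;0 0 -0.08 0 0 0;0 0 -0.08 0 0 0;0 0 -0.08 0 0 0;0 0 0 0 0 0",
)

```text
time_s: 21.05
tcp_pos: [0.5705, 0.0583, 0.1467]
ee_rot: [[-0.118, -0.993, -0.003], [-0.993, 0.118, 0.001], [-0.001, 0.003, -1.0]]
wrist_force: [0.3, -0.4, -5.3]
gripper_width: 0.299
gripper_force: 30.0
```

>>> play_rows(
  commands="0 0 -0.08 0 0 0;0 0 -0.08 0 0 0;0 0 -0.08 0 0 0;0 0 -0.08 0 0 0;0 0 -0.08 0 0 0;0 0 0 0 0 0",
)

```text
time_s: 21.65
tcp_pos: [0.5705, 0.0583, 0.1347]
ee_rot: [[-0.118, -0.993, -0.003], [-0.993, 0.118, 0.001], [-0.001, 0.003, -1.0]]
wrist_force: [0.4, -0.4, -5.9]
gripper_width: 0.298
gripper_force: 30.0
```

>>> play_rows(
  commands="0 0 -0.04 0 0 0;0 0 -0.04 0 0 0;0 0 0 0 0 0",
)

```text
time_s: 21.95
tcp_pos: [0.5707, 0.0584, 0.1327]
ee_rot: [[-0.118, -0.993, -0.002], [-0.993, 0.118, 0.001], [-0.001, 0.002, -1.0]]
wrist_force: [0.0, 0.3, -6.1]
gripper_width: 0.292
gripper_force: 30.0
```

>>> play_rows(
  commands="0 0 -0.04 0 0 0;0 0 -0.04 0 0 0;0 0 -0.04 0 0 0;0 0 0 0 0 0",
)

```text
time_s: 22.35
tcp_pos: [0.5706, 0.0584, 0.1289]
ee_rot: [[-0.118, -0.993, -0.002], [-0.993, 0.118, 0.001], [-0.001, 0.002, -1.0]]
wrist_force: [-0.0, 0.6, -6.5]
gripper_width: 0.3
gripper_force: 30.0
```

>>> play_rows(
  commands="0 0 -0.02 0 0 0;0 0 -0.02 0 0 0;0 0 0 0 0 0",
)

```text
time_s: 22.65
tcp_pos: [0.5707, 0.0584, 0.1279]
ee_rot: [[-0.118, -0.993, -0.002], [-0.993, 0.118, 0.001], [-0.001, 0.002, -1.0]]
wrist_force: [-0.1, 0.5, -5.2]
gripper_width: 0.299
gripper_force: 30.0
```

>>> play_rows(
  commands="0 0 -0.02 0 0 0;0 0 -0.02 0 0 0;0 0 0 0 0 0",
)

```text
time_s: 22.95
tcp_pos: [0.5709, 0.0585, 0.127]
ee_rot: [[-0.118, -0.993, -0.002], [-0.993, 0.118, 0.001], [-0.001, 0.002, -1.0]]
wrist_force: [-0.4, 0.6, -4.1]
gripper_width: 0.292
gripper_force: 30.0
```

>>> play_rows(
  commands="0 0 -0.02 0 0 0;0 0 0 0 0 0",
)

```text
time_s: 23.15
tcp_pos: [0.571, 0.0586, 0.127]
ee_rot: [[-0.117, -0.993, -0.001], [-0.993, 0.117, 0.001], [-0.001, 0.001, -1.0]]
wrist_force: [-2.4, 1.5, -0.6]
gripper_width: 0.297
gripper_force: 30.0
```

>>> play_rows(
  commands="0 0 -0.02 0 0 0;0 0 0 0 0 0",
)

```text
time_s: 23.35
tcp_pos: [0.5711, 0.0586, 0.1269]
ee_rot: [[-0.117, -0.993, -0.001], [-0.993, 0.117, 0.002], [-0.001, 0.001, -1.0]]
wrist_force: [-3.7, 2.2, 6.1]
gripper_width: 0.297
gripper_force: 30.0
```

Home on the floor (TCP held at 0.127, weight carried). Release and retreat straight up.

>>> play_rows(
  commands="0 0 0 0 0 0;0 0 0 0 0 0;0 0 0 0 0 0;0 0 0 0 0 0;0 0 0 0 0 0",
  grip=40,
)

```text
time_s: 23.85
tcp_pos: [0.571, 0.0583, 0.1254]
ee_rot: [[-0.118, -0.993, -0.002], [-0.993, 0.118, 0.001], [-0.001, 0.002, -1.0]]
wrist_force: [0.0, 1.1, 1.0]
gripper_width: 0.457
gripper_force: 0.0
```

>>> play_rows(
  commands="0 0 0.1 0 0 0;0 0 0.2 0 0 0;0 0 0.3 0 0 0;0 0 0.4 0 0 0;0 0 0.5 0 0 0;0 0 0.7 0 0 0;0 0 0.8 0 0 0;0 0 0.8 0 0 0;0 0 0.8 0 0 0;0 0 0.8 0 0 0;-0.7 -0.8 0.3 0 0 0;-0.7 -0.8 0 0 0 0;-0.7 -0.8 0 0 0 0;-0.7 -0.8 0 0 0 0;0 0 0 0 0 0",
)

```text
time_s: 25.35
tcp_pos: [0.4846, -0.0395, 0.2986]
ee_rot: [[-0.12, -0.993, 0.0], [-0.993, 0.12, 0.002], [-0.002, -0.0, -1.0]]
wrist_force: [0.8, -1.4, 0.3]
gripper_width: 0.458
gripper_force: 0.0
```

```bash
python3 blade.py
python3 - <<'E'
from h import *
E=np.array([.9932,-.1167,0]);N=np.array([.1167,.9932,0])
o=[]
for nm in("side","scene"):
    im,d,i=cap(nm);P=cloud(i,d);H=cv2.cvtColor(im,cv2.COLOR_BGR2HSV);X=P@E;Y=P@N;Z=P[...,2]
    m=(H[...,0]>=100)&(H[...,0]<=125)&(H[...,1]>110)&(Z>.155)&(abs(X-.561)<.025)&(abs(Y-.126)<.07)
    print(nm,"blue top z",np.median(Z[m]),np.percentile(np.c_[X[m],Y[m]],[2,98],axis=0).round(4).tolist())
    m=(H[...,0]>=18)&(H[...,0]<=35)&(H[...,1]>110)&(Z>.16)&(abs(X-.49)<.025)&(abs(Y-.126)<.07);print(" yel z",np.median(Z[m]))
    m=(H[...,1]<90)&(H[...,2]>80)&(Z>.07)&(Z<.15)&(abs(X-.574)<.008)&(abs(Y-.126)<.06)
    if m.sum()>30: print(" face",m.sum(),np.polyfit(Z[m],X[m],1).round(3))
    o.append(cv2.resize(im[150:330,180:420] if nm=="side" else im[180:340,160:480],(400,300)))
cv2.imwrite("pics/end.png",np.hstack(o));print(r.sense()["time_s"])
E
```

```text
scene right 115 [0.01 0.17] [0.588 0.172 0.147] 0.225
scene mid 138 [0.005 0.277] [0.602 0.278 0.153] 0.225
scene left 123 [0.127 0.375] [0.618 0.392 0.137] 0.224
side right 254 [-0.001  0.166] [0.586 0.166 0.143] 0.221
side mid 222 [0.008 0.272] [0.6   0.273 0.144] 0.222
side left 214 [0.128 0.374] [0.614 0.392 0.145] 0.219
side blue top z 0.16722993507170245 [[0.5494, 0.0842], [0.5742, 0.1663]]
 yel z 0.16719033868740218
 face 217 [-0.075  0.581]
scene blue top z 0.16758265490085109 [[0.5482, 0.0843], [0.5724, 0.1661]]
 yel z 0.16780924914484965
 face 321 [0.003 0.573]
25.55
```

View pics/end.png

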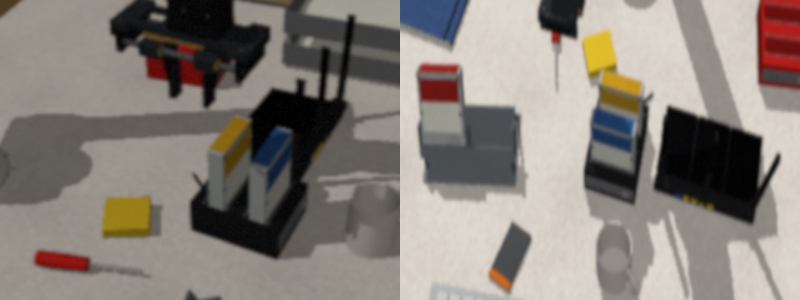

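The blue drive stands beside the yellow one with its top at the same height (167 mm) and its label facing the same way. The aerial is upright and everything else looks undisturbed.

```bash
python3 -c "
from station import r
print(r.finish_job())"
```

```text
the job is handed in; nothing more can be done
None
```

Job handed in at about 25.6 s of the 67 s allowed: the near aerial stands upright at its stop and the blue-labelled drive is fully home and upright in the empty bay, label facing the same way as the yellow one; the other drives and aerials and the mug were left alone.

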